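# Build up the sweet stall's stand and present the tasting dish over it

## Robot

A 6-joint arm with a two-finger parallel gripper is mounted at the origin on the work surface. World frame = base frame: x ahead of the robot, y to its left, z up, the work surface at z = 0. Lengths are in m, angles in rad, forces in N, time in s.
With the tool pointing down it reaches from about 0.3 to 0.95 m from the base axis. Payload 3.1 kg.
Tool frame: the origin (TCP) lies on the mounting face of the last link; the fingertips stand 173 mm ahead of it and the grasp point (between the pads) lies 155 mm ahead of it; z points along the fingers, y is the direction in which the jaws open and shut (so a half turn about z gives the same grasp; the last joint's range is limited). The gripper opens to 85 mm and grips with 20 to 120 N. Pads are 22 mm wide; open, the fingers measure 114 mm over their backs; the gripper's body (76 mm by 85 mm) begins 54 mm behind the grasp point. The pads swing forward as they close: fully open they stand 13 mm farther back than shut.
Start: joints at [-1.37, 0.308, 1.634, -0, 1.2, -0.07], TCP at [0.167, -0.602, 0.405] pointing down, gripper open.
Joint ranges: [-3.06, 3.06], [-0.79, 1.96], [0.05, 2.63], [-1.19, 4.34], [0.05, 2.64], [-2.94, 2.94]. Speed limits (rad/s): [2.79, 2.79, 3.14, 3.14, 3.14, 3.14].

## Interface

Orientations are given as a rotation vector (axis times angle).
In Python, from bench import r gives the robot as it stands. The module is installed in compiled form; this text tells all that it offers.
- The arm moves only by the tool servo_tool, never from a script. Its argument "targets" is a list of rows, each an object of numbers: "x", "y", "z": the shift along the tool's x, y, z in cm; "wx", "wy", "wz": the turn, a rotation vector about the tool's x, y, z in degrees; "jaw": the opening, from 0 (shut) to 1 (fully open). In form: [{"x": .., "y": .., "z": .., "wx": .., "wy": .., "wz": .., "jaw": ..}, ...]. A call has 1 to 10 rows; each row shifts and turns the pose as measured when the row begins, along the tool's axes as they then stand; what a row does not reach is not made up. A row lasts 1/12 s, in which the tool goes at most 41.7 mm and 7.16 degrees, less where a joint would pass 70% of its speed; a pose out of reach is approached as far as the arm can. A call with a gripper value outside its range is refused whole. The fingers move at their own pace and stop on an object; "newtons" is the grip in N (left out, the last holds). Time passes only in rows, so rows that do not move let the fingers close. It gives the time, the measured TCP pose, the force and the opening at its end, in the units of the state.
- r.sense(): the state, without advancing time (a new reading comes with each control period).
- r.snapshot(name): name is "scene" or "top" or "wrist"; returns a dict with "image" (384x512x3 uint8, blue, green, red), "range_z" (384x512 float32, m along the optical axis (not along the pixel's ray), 0 where there is no reading), "fx", "fy", "cx", "cy" (pixels), "world_from_camera" (4x4, takes a point from camera to world coordinates). Camera axes: x right, y up, looking along -z (the intrinsics and any distortion apply to the point x, -y, -z); pixel columns grow to the right and rows downward; lengths in m; the calibration is good to about 2 mm. A picture is of the moment at which its call begins.
- r.job_done(): hands the job in, once; it reports no verdict.
The state is a dict: "t": time; "joints": joint angles; "qd": joint speeds; "effort": joint torques, N m; "ee_pos": TCP position; "tcp_rot": TCP orientation; "contact_force": force on the tool from outside, world axes, zero at the start; "wrist_torque": the same for the moment, N m; "opening": finger opening in m.
Only numpy, scipy, OpenCV 4.12 (cv2) and the standard library are available. Lean on these libraries where they do the work, as an engineer would, in place of code of your own. Each camera call takes 0.05 s, during which the arm holds its last target. There are 200 camera calls.

## Task

Build up the display stand: lay the two loose slats gently across its two runners, one on each pair of black bands. Then lift the blue tasting dish by its hoop, turn it about a quarter turn so that its red lip faces the stand's red (customer) edge, and hold it squarely over the middle of the stand, a few centimetres clear of the slats, so that I can slip a mat underneath. Keep the dish level with the round sweet resting in its middle all the way, leave everything else on the counter alone, and finish still holding the dish there.

Things in the scene. Friction and masses are not known exactly. Their poses are not given: they have to be found in the camera images.
- stand: fixed stand: dark board 190 (x) x 180 (y) x 12 mm, origin at the centre of the board's underside; red strip 12 mm wide added along its +x edge (customer side). Two fixed runners, 170 x 22 x 20 mm, lie on it along x at y = +50 and -50 mm, tops 32 mm above the counter. Black bands 26 mm wide on them at x = +45 and -45 mm mark where the crosswise slats go. Yaw within 0.2 rad.
- slat_a_mid (a point): centre of a loose pale wooden slat 160 (x, long) x 24 (y) x 20 mm (z), 45 g, flat on a fixed white mat 3 mm thick, about 76 mm beside the other slat (centre to centre). Its centre starts 13 mm above the counter and is 42 mm above it on the runners. The slats are alike; either may go on either pair of bands.
- slat_b_mid (a point): centre of the other loose slat, identical to the first; axes as for the first.
- dish_center (a point): middle of the floor of the blue enamelled dish, 8 mm above the underside of its foot; x points to its red lip, y along the hoop's bar, z up. Dish about 150 mm across, rim 29 mm high, floor a shallow cone sloping 8 degrees down to the middle, about 220 g. It stands on the counter, lip roughly to the robot's left. Dish and mat may change sides.
- dish_grip (a point): middle of the straight bar of the dish's hoop handle, right above the dish's middle, 100 mm above the underside; dark wooden sleeve 16 (dish x) x 70 (dish y) x 16 mm high. Axes as for the dish. The hoop's uprights stand at the rim, 78 mm either side in y.
- dish_lip (a point): tip of the dish's flat red lip, on dish +x, 100 mm from the middle of the dish and 26 mm above its underside.
- ball_center (a point): centre of the loose orange round sweet, a hard ball 28 mm across, about 15 g, at rest in the middle of the dish, its centre 14 mm above the floor there.
- jar: bystander: amber jar with yellow cap, 60 mm across, 85 mm high, origin at the centre of its underside
- tin: bystander: green tin, 68 mm across, 65 mm high, origin at the centre of its underside
- carton: bystander: yellow carton 50 x 90 x 40 mm high, origin at the centre of its underside
- weight: bystander: small brass scale weight, 40 mm across, 48 mm high, origin at the centre of its underside
- scoop: bystander: green plastic scoop, tray 90 x 70 x 30 mm with a handle about 90 mm long to its -x, origin under the tray
- spoon: bystander: wooden spoon lying along its x axis, origin at its underside
Not all that is in view belongs to the job. What is shaped like the part that bears slat_b_mid but orange or yellow is not meant.

How it is judged:
On the way, in this order (a step that is already met when the one before it is completed fails the run):
1. both loose slats lie crosswise on the runners' bands, let go, while the dish still stands on the counter (((x of slat_a_mid in the frame of stand between 0.03 and 0.06 m and y of slat_a_mid in the frame of stand between -0.025 and 0.025 m and z of slat_a_mid in the frame of stand between 0.037 and 0.047 m and angle between the x axis of each of slat_a_mid, slat_b_mid and the y axis of stand, either way round below 0.17 rad and angle between each of slat_a_mid, slat_b_mid's own z axis and vertical below 0.1 rad and contact force between each of slat_a, slat_b and the fingers below 0.1 N and linear speed of each of slat_a, slat_b below 0.03 m/s and x of slat_b_mid in the frame of stand between -0.06 and -0.03 m and y of slat_b_mid in the frame of stand between -0.025 and 0.025 m and z of slat_b_mid in the frame of stand between 0.037 and 0.047 m) or (x of slat_a_mid in the frame of stand between -0.06 and -0.03 m and y of slat_a_mid in the frame of stand between -0.025 and 0.025 m and z of slat_a_mid in the frame of stand between 0.037 and 0.047 m and angle between the x axis of each of slat_a_mid, slat_b_mid and the y axis of stand, either way round below 0.17 rad and angle between each of slat_a_mid, slat_b_mid's own z axis and vertical below 0.1 rad and contact force between each of slat_a, slat_b and the fingers below 0.1 N and linear speed of each of slat_a, slat_b below 0.03 m/s and x of slat_b_mid in the frame of stand between 0.03 and 0.06 m and y of slat_b_mid in the frame of stand between -0.025 and 0.025 m and z of slat_b_mid in the frame of stand between 0.037 and 0.047 m)) and height (world z) of dish_center below 0.02 m), for 0.2 s.
2. the dish is lifted off the counter by its hoop (height (world z) of dish_center above 0.04 m and contact force between dish and the fingers above 0.5 N), for 0.2 s.
At the end, for the whole second after the job is handed in: Slats flat on the runners, on the bands within 15 mm (25 mm lengthwise) and 10 deg, untouched; dish at rest in the fingers alone, within 25 mm of the stand's middle, foot 7 to 85 mm above the slats, level to 6 deg, lip to the red edge within 10 deg, sweet within 15 mm of its middle (((x of slat_a_mid in the frame of stand between 0.03 and 0.06 m and y of slat_a_mid in the frame of stand between -0.025 and 0.025 m and z of slat_a_mid in the frame of stand between 0.037 and 0.047 m and angle between the x axis of each of slat_a_mid, slat_b_mid and the y axis of stand, either way round below 0.17 rad and angle between each of slat_a_mid, slat_b_mid's own z axis and vertical below 0.1 rad and contact force between each of slat_a, slat_b and the fingers below 0.1 N and linear speed of each of slat_a, slat_b below 0.03 m/s and x of slat_b_mid in the frame of stand between -0.06 and -0.03 m and y of slat_b_mid in the frame of stand between -0.025 and 0.025 m and z of slat_b_mid in the frame of stand between 0.037 and 0.047 m) or (x of slat_a_mid in the frame of stand between -0.06 and -0.03 m and y of slat_a_mid in the frame of stand between -0.025 and 0.025 m and z of slat_a_mid in the frame of stand between 0.037 and 0.047 m and angle between the x axis of each of slat_a_mid, slat_b_mid and the y axis of stand, either way round below 0.17 rad and angle between each of slat_a_mid, slat_b_mid's own z axis and vertical below 0.1 rad and contact force between each of slat_a, slat_b and the fingers below 0.1 N and linear speed of each of slat_a, slat_b below 0.03 m/s and x of slat_b_mid in the frame of stand between 0.03 and 0.06 m and y of slat_b_mid in the frame of stand between -0.025 and 0.025 m and z of slat_b_mid in the frame of stand between 0.037 and 0.047 m)) and horizontal distance between dish_center and stand below 0.025 m and z of dish_center in the frame of stand between 0.067 and 0.145 m and angle between the x axis of dish_center and the x axis of stand, either way round below 0.17 rad and x of dish_lip in the frame of stand above 0.05 m and angle between dish_center's own z axis and vertical below 0.1 rad and horizontal distance between ball_center and dish_center below 0.015 m and distance between ball_center and dish_center below 0.025 m and contact force between dish and the fingers above 0.5 N and contact force between dish and slat_a below 0.05 N and contact force between dish and slat_b below 0.05 N and linear speed of dish below 0.03 m/s); the arm keeps its last pose, push and grip.
It fails at once if the round sweet rolls more than 25 mm away from the middle of the dish (distance between ball_center and dish_center above 0.032 m).
It fails at once if the dish is tipped by more than about 12 degrees (angle between dish_center's own z axis and vertical above 0.21 rad).
It fails at once if a slat is dropped or thrown (moving fast with no finger on it) ((linear speed of slat_a above 0.6 m/s and contact force between slat_a and the fingers below 0.05 N) or (linear speed of slat_b above 0.6 m/s and contact force between slat_b and the fingers below 0.05 N)).
It fails at once if another thing on the counter is pushed more than 30 mm (distance of any of jar, tin, carton, weight, scoop, spoon from where it was at the start of the episode above 0.03 m).
It also fails if it takes over 72 s, if anything falls off the work surface, if the arm or the gripper's body presses on something with over 40 N, if the wrist force passes 120 N, or if a joint passes its speed limit or range.

## Working session

There is one attempt and no reset: what is moved stays moved. The work goes in short steps, Python scripts to look and compute and a tool call to move; the robot and the scene stay as the last step left them, time stands still between calls to the robot, and variables do not carry over. Pictures are saved under pics/ and viewed, about 8 in all and at most 12, crops included, and the job is handed in when it is done.

Besides the shell and the picture viewer there is one more tool, called after "Request:" as name([rows], argument=value, ...), one row to a line, values as JSON. servo_tool: Moves the arm, as the interface text tells. Its arguments: {"type":"object","properties":{"targets":{"type":"array","items":{"type":"object","properties":{"x":{"type":"number"},"y":{"type":"number"},"z":{"type":"number"},"wx":{"type":"number"},"wy":{"type":"number"},"wz":{"type":"number"},"jaw":{"type":"number"}}}},"newtons":{"type":"number"}},"required":["targets"]}

```bash
mkdir -p pics; cat > h.py <<'E'
import numpy as np, cv2
from scipy.spatial.transform import Rotation as R
from bench import r
def snap(n,f=None):
    s=r.snapshot(n)
    if f: cv2.imwrite(f,s["image"])
    return s
def ray(s,u,v,z):
    "pixels -> world points on plane height z"
    u=np.atleast_1d(u).astype(float);v=np.atleast_1d(v).astype(float)
    d=np.stack([(u-s["cx"])/s["fx"],-(v-s["cy"])/s["fy"],-np.ones_like(u)],1)
    T=np.array(s["world_from_camera"]);d=d@T[:3,:3].T
    return T[:3,3]+d*((z-T[2,3])/d[:,2])[:,None]
def cloud(s):
    h,w=s["range_z"].shape;u,v=np.meshgrid(np.arange(w),np.arange(h));Z=s["range_z"]
    P=np.stack([(u-s["cx"])/s["fx"]*Z,-(v-s["cy"])/s["fy"]*Z,-Z],-1);T=np.array(s["world_from_camera"])
    P=P@T[:3,:3].T+T[:3,3];P[Z==0]=np.nan
    return P
E
python3 - <<'E'
from h import *
a=snap("top");b=snap("scene")
cv2.imwrite("pics/1.png",cv2.resize(a["image"],(800,600)))
cv2.imwrite("pics/2.png",cv2.resize(b["image"],(800,600)))
for s in(a,b): print({k:(np.round(v,3).tolist()) for k,v in s.items() if k not in("image","range_z")})
print(r.sense())
E
```

```text
{'fx': 359.032, 'fy': 359.032, 'cx': 258.389, 'cy': 189.389, 'world_from_camera': [[-0.02, 0.996, -0.09, 0.392], [-1.0, -0.02, -0.001, -0.017], [-0.003, 0.09, 0.996, 1.123], [0.0, 0.0, 0.0, 1.0]]}
{'fx': 386.357, 'fy': 386.357, 'cx': 254.855, 'cy': 195.155, 'world_from_camera': [[0.008, -0.681, 0.733, 1.355], [1.0, -0.006, -0.016, -0.036], [0.016, 0.733, 0.68, 0.883], [0.0, 0.0, 0.0, 1.0]]}
{'t': 0.1, 'joints': array([-1.36969066e+00,  3.08927405e-01,  1.63508351e+00, -2.16736478e-05,
        1.19972432e+00, -6.96846431e-02]), 'qd': array([ 0.00057406, -0.00214457, -0.00320409, -0.00064175, -0.00086307,
       -0.00060578]), 'effort': array([-4.01467037e-05, -4.16407156e+01, -2.77644360e+01, -6.34158027e-05,
        4.03588507e-03, -1.44677171e-05]), 'ee_pos': array([ 0.16708401, -0.60184156,  0.40354408]), 'tcp_rot': array([-3.11072226e+00, -4.23781867e-01,  2.52467793e-04]), 'contact_force': array([0.15342774, 0.15878532, 0.01309316]), 'wrist_torque': array([-0.0035274 ,  0.00502028, -0.0015688 ]), 'opening': 0.08538617107740817}
```

View pics/1.png

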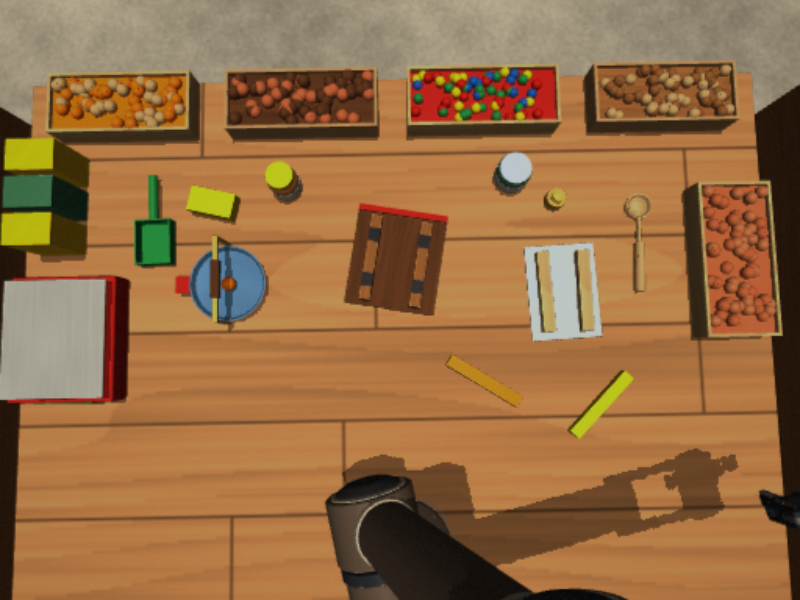

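View pics/2.png

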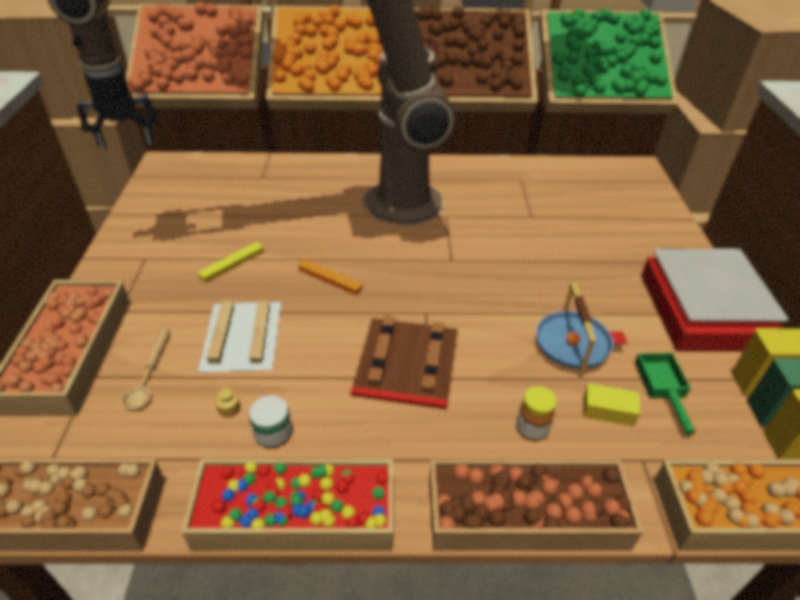

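The top view shows two pale slats on the white mat at (545,291) and (586,290). The orange (484,380) and yellow (601,404) sticks are decoys, because they are off the mat and the wrong colour. The stand is at (397,260) with its red edge toward +x, and the dish is at (228,284) with its lip toward +y. Next I'll measure them.

```bash
cat > m1.py <<'E'
from h import *
a=snap("top");im=a["image"];hsv=cv2.cvtColor(im,cv2.COLOR_BGR2HSV);H,S,V=cv2.split(hsv)
def rect(mask,box,z,name,n=1):
    x0,y0,x1,y1=[int(t*.64) for t in box]
    m=np.zeros_like(mask);m[y0:y1,x0:x1]=mask[y0:y1,x0:x1]
    c,_=cv2.findContours(m,cv2.RETR_EXTERNAL,cv2.CHAIN_APPROX_NONE)
    for k in sorted(c,key=cv2.contourArea)[::-1][:n]:
        k=k.reshape(-1,2);w=ray(a,k[:,0],k[:,1],z)
        (cx,cy),(w1,w2),an=cv2.minAreaRect((w[:,:2]*1000).astype(np.float32))
        if w1<w2: w1,w2,an=w2,w1,an+90
        print(name,np.round([cx,cy,w1,w2,an],1),"px",k.mean(0).round(1))
u=lambda c:(c*255).astype(np.uint8)
print("mat/slat hsv",hsv[186,349],hsv[186,362],hsv[186,375],"board",hsv[166,255],"runner",hsv[150,236],"dish",hsv[190,155],"bar",hsv[178,137], 'ball',hsv[181,146])
rect(u((S>60)),(530,246,596,336),.023,"slat",2)
rect(u((H<8)|(H>172))&u(S>170)&u(V>120),(350,195,455,225),.012,"red")
rect(u((H<8)|(H>172))&u(S>150)&u(V>100),(165,265,200,305),.026,"lip")
rect(u((H>95)&(H<120)&(S>80)),(180,240,275,330),.029,"dish")
rect(u((V<70)&(H<25)),(205,255,225,303),.108,"sleeve")
rect(u(V<60),(340,200,455,320),.032,"bands",6)
P=cloud(a)
print("sleeve depth",np.nanmedian(P[172:186,136:139].reshape(-1,3),0))
cv2.imwrite("pics/3.png",cv2.resize(im[120:220,100:400],None,fx=2.66,fy=2.66,interpolation=cv2.INTER_CUBIC))
E
python3 m1.py
```

```text
mat/slat hsv [ 22 124 189] [ 73  12 198] [ 22 125 189] board [ 11 169  92] runner [10 17 46] dish [103 118 154] bar [ 11 178  86] ball [ 13 231 148]
slat [ 496.8 -369.8  158.4   30.     1.4] px [373.5 185.7]
slat [ 495.4 -292.6  158.4   28.6    3.1] px [348.5 186.3]
red [662.5 -17.2 179.3  11.9  80.2] px [257.5 135.5]
lip [522.5 422.3  31.8  24.7   0.9] px [116. 182.]
dish [524.1 302.9 143.2  89.1   0.6] px [150.7 180.9]
sleeve [488.5 323.7   0.    0.    0. ] px [139. 190.]
bands [529.8  55.4  28.3  23.2 169.7] px [235.3 177.6]
bands [608.8  40.5  34.4  21.6 178.8] px [240.1 150.6]
bands [599.  -56.4  22.9  22.   77.4] px [271.1 154. ]
bands [511.  -40.7  21.5  21.4 178.7] px [266.7 182.7]
bands [468.3 -32.1  18.3   3.1  88.9] px [264.  196.4]
bands [484.7  62.3  18.5   3.   74.8] px [233.  191.7]
sleeve depth [0.52179884 0.33009068 0.10801241]
```

View pics/3.png

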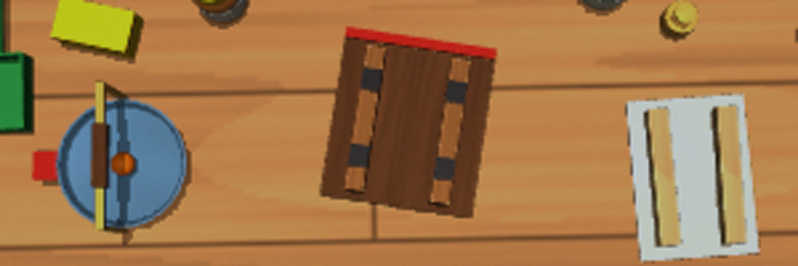

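```bash
cat >> h.py <<'E'
def go(x,y,z,ang,show=True):
    "remaining move to TCP x,y,z, tool down with tool x at world angle ang (deg); cm/deg tool axes"
    s=r.sense();C=R.from_rotvec(s["tcp_rot"])
    a=np.radians(ang);ex=np.array([np.cos(a),np.sin(a),0]);ez=np.array([0,0,-1.]);G=R.from_matrix(np.stack([ex,np.cross(ez,ex),ez],1))
    d=C.inv().apply(np.array([x,y,z])-s["ee_pos"])*100
    w=(C.inv()*G).as_rotvec(degrees=True)
    print("t %.2f"%s["t"],"pos",s["ee_pos"].round(4),"tool-x ang %.1f"%np.degrees(np.arctan2(*C.as_matrix()[[1,0],0])),"shift cm",d.round(2),"turn",w.round(1),"open %.4f"%s["opening"],"F",s["contact_force"].round(1))
    print(" dist %.1f cm; shift after the turn:"%np.linalg.norm(d),(G.inv().apply(np.array([x,y,z])-s["ee_pos"])*100).round(2))
E
```

Request:
servo_tool([
  {"x": 3.3, "y": -1.45, "z": 0.4, "wz": 1},
  {"x": 3.3, "y": -1.45, "z": 0.4, "wz": 1},
  {"x": 3.3, "y": -1.45, "z": 0.4, "wz": 1},
  {"x": 3.3, "y": -1.45, "z": 0.4, "wz": 1},
  {"x": 3.3, "y": -1.45, "z": 0.4, "wz": 1},
  {"x": 3.3, "y": -1.45, "z": 0.4, "wz": 1},
  {"x": 3.3, "y": -1.45, "z": 0.4, "wz": 1},
  {"x": 3.3, "y": -1.45, "z": 0.4, "wz": 1},
  {"x": 3.3, "y": -1.45, "z": 0.4, "wz": 1},
  {"x": 3.3, "y": -1.45, "z": 0.4, "wz": 1},
])

```text
invalid input at $.targets[0]: expected keys x, y, z, wx, wy, wz, jaw
```

```bash
python3 -c "
from h import *
go(.49,-.331,.36,4)"
```

```text
t 0.15 pos [ 0.1671 -0.6019  0.4037] tool-x ang 15.5 shift cm [ 38.36 -17.46   4.41] turn [-0.1  0.  11.5] open 0.0854 F [ 0.5 -0.7 -0.3]
 dist 42.4 cm; shift after the turn: [ 34.1  -24.77   4.37]
```

Request:
servo_tool([
  {"x": 3.4, "y": -1.8, "z": 0.4, "wx": 0, "wy": 0, "wz": 1.1, "jaw": 1},
  {"x": 3.4, "y": -1.8, "z": 0.4, "wx": 0, "wy": 0, "wz": 1.1, "jaw": 1},
  {"x": 3.4, "y": -1.8, "z": 0.4, "wx": 0, "wy": 0, "wz": 1.1, "jaw": 1},
  {"x": 3.4, "y": -1.8, "z": 0.4, "wx": 0, "wy": 0, "wz": 1.1, "jaw": 1},
  {"x": 3.4, "y": -1.8, "z": 0.4, "wx": 0, "wy": 0, "wz": 1.1, "jaw": 1},
  {"x": 3.4, "y": -1.8, "z": 0.4, "wx": 0, "wy": 0, "wz": 1.1, "jaw": 1},
  {"x": 3.4, "y": -1.8, "z": 0.4, "wx": 0, "wy": 0, "wz": 1.1, "jaw": 1},
  {"x": 3.4, "y": -1.8, "z": 0.4, "wx": 0, "wy": 0, "wz": 1.1, "jaw": 1},
  {"x": 3.4, "y": -1.8, "z": 0.4, "wx": 0, "wy": 0, "wz": 1.1, "jaw": 1},
  {"x": 3.4, "y": -1.8, "z": 0.4, "wx": 0, "wy": 0, "wz": 1.1, "jaw": 1},
])

```text
t: 0.98
ee_pos: [0.4736, -0.3602, 0.3588]
tcp_rot: [3.14, 0.085, -0.008]
contact_force: [-0.1, -1.2, -0.2]
opening: 0.0858
```

```bash
python3 -c "
from h import *
go(.49,-.331,.36,4)"
```

```text
t 0.98 pos [ 0.4736 -0.3602  0.3588] tool-x ang 3.1 shift cm [ 1.79 -2.83 -0.13] turn [ 0.   0.3 -0.9] open 0.0858 F [-0.1 -1.2 -0.2]
 dist 3.4 cm; shift after the turn: [ 1.84 -2.8  -0.12]
```

Good tracking. Now a wrist view of the slats.

```bash
cat > m2.py <<'E'
from h import *
a=snap("wrist","pics/4.png");im=a["image"];H,S,V=cv2.split(cv2.cvtColor(im,cv2.COLOR_BGR2HSV))
P=cloud(a)
m=((P[...,2]>.016)&(P[...,2]<.032)).astype(np.uint8)
m=cv2.morphologyEx(m,cv2.MORPH_OPEN,np.ones((5,5)))
c,_=cv2.findContours(m,cv2.RETR_EXTERNAL,cv2.CHAIN_APPROX_NONE)
for k in sorted(c,key=cv2.contourArea)[::-1][:4]:
    k=k.reshape(-1,2);w=ray(a,k[:,0],k[:,1],.023)
    (cx,cy),(w1,w2),an=cv2.minAreaRect((w[:,:2]*1000).astype(np.float32))
    if w1<w2: w1,w2,an=w2,w1,an+90
    print(np.round([cx,cy,w1,w2,an],1),"px",k.mean(0).round(),"hsv",[int(np.median(q[m>0])) for q in(H,S,V)])
print(np.array(a["world_from_camera"]).round(3).tolist())
E
python3 m2.py
```

```text
[ 496.9 -297.6  158.6   24.9    3.2] px [197. 136.] hsv [19, 151, 230]
[ 498.6 -374.6  159.2   24.     1.3] px [276. 142.] hsv [19, 151, 230]
[ 290.  -407.6  125.5   26.6  135.4] px [294. 319.] hsv [19, 151, 230]
[ 343.5 -148.1   99.2   27.1   58. ] px [ 64. 270.] hsv [19, 151, 230]
[[0.055, 0.951, 0.305, 0.55], [-0.999, 0.052, 0.018, -0.356], [0.001, -0.306, 0.952, 0.328], [0.0, 0.0, 0.0, 1.0]]
```

View pics/4.png

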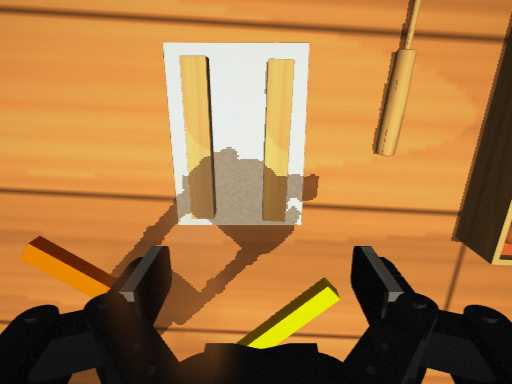

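The wrist view shows both slats on the mat at (197,136) and (276,142). The decoys are below it, at (70,265) and (300,315). I'll take the nearer slat first, at (0.497, -0.296).

Request:
servo_tool([
  {"x": 0.9, "y": -2.2, "z": 1.5, "wx": 0, "wy": 0, "wz": 0, "jaw": 0.75},
  {"x": 0.9, "y": -2.2, "z": 2.0, "wx": 0, "wy": 0, "wz": 0, "jaw": 0.75},
  {"x": 0.7, "y": -1.9, "z": 2.2, "wx": 0, "wy": 0, "wz": 0, "jaw": 0.75},
  {"x": 0, "y": 0, "z": 2.5, "wx": 0, "wy": 0, "wz": 0, "jaw": 0.75},
  {"x": 0, "y": 0, "z": 2.5, "wx": 0, "wy": 0, "wz": 0, "jaw": 0.75},
  {"x": 0, "y": 0, "z": 1, "wx": 0, "wy": 0, "wz": 0, "jaw": 0.75},
])

```text
t: 1.53
ee_pos: [0.5068, -0.2859, 0.2402]
tcp_rot: [3.137, 0.106, 0.013]
contact_force: [-0.5, -0.4, -1.4]
opening: 0.064
```

```bash
python3 -c "
from h import *
go(.497,-.296,.181,3)"
```

```text
t 1.53 pos [ 0.5068 -0.2859  0.2402] tool-x ang 3.9 shift cm [-1.1   0.92  5.91] turn [ 0.2 -0.5  0.9] open 0.0640 F [-0.5 -0.4 -1.4]
 dist 6.1 cm; shift after the turn: [-1.03  0.95  5.92]
```

Request:
servo_tool([
  {"x": -1.0, "y": 0.9, "z": 1.0, "wx": 0.2, "wy": -0.5, "wz": 0.9, "jaw": 0.75},
  {"x": 0, "y": 0, "z": 1.6, "wx": 0, "wy": 0, "wz": 0, "jaw": 0.75},
  {"x": 0, "y": 0, "z": 1.6, "wx": 0, "wy": 0, "wz": 0, "jaw": 0.75},
  {"x": 0, "y": 0, "z": 0.6, "wx": 0, "wy": 0, "wz": 0, "jaw": 0.75},
  {"x": 0, "y": 0, "z": 0, "wx": 0, "wy": 0, "wz": 0, "jaw": 0.75},
])

```text
t: 1.95
ee_pos: [0.4941, -0.2992, 0.1884]
tcp_rot: [-3.139, -0.075, 0.01]
contact_force: [-0.3, 0.5, -0.3]
opening: 0.0642
```

```bash
python3 -c "
from h import *
go(.497,-.296,.181,3)"
```

```text
t 1.95 pos [ 0.4941 -0.2992  0.1884] tool-x ang 2.8 shift cm [ 0.31 -0.31  0.73] turn [-0.1  0.4 -0.2] open 0.0642 F [-0.3  0.5 -0.3]
 dist 0.9 cm; shift after the turn: [ 0.31 -0.31  0.74]
```

Request:
servo_tool([
  {"x": 0.2, "y": -0.3, "z": 0.5, "wx": 0, "wy": 0.2, "wz": 0, "jaw": 0.75},
  {"x": 0, "y": 0, "z": 0.3, "wx": 0, "wy": 0, "wz": 0, "jaw": 0.7},
  {"x": 0, "y": 0, "z": 0, "wx": 0, "wy": 0, "wz": 0, "jaw": 0.4},
  {"x": 0, "y": 0, "z": 0, "wx": 0, "wy": 0, "wz": 0, "jaw": 0.25},
  {"x": 0, "y": 0, "z": 0, "wx": 0, "wy": 0, "wz": 0, "jaw": 0},
  {"x": 0, "y": 0, "z": 0, "wx": 0, "wy": 0, "wz": 0, "jaw": 0},
  {"x": 0, "y": 0, "z": 0, "wx": 0, "wy": 0, "wz": 0, "jaw": 0},
  {"x": 0, "y": 0, "z": 0, "wx": 0, "wy": 0, "wz": 0, "jaw": 0},
], newtons=30)

```text
t: 2.62
ee_pos: [0.4974, -0.2991, 0.1849]
tcp_rot: [3.137, 0.072, 0.007]
contact_force: [-0.5, 0.8, -1.2]
opening: 0.0232
```

```bash
python3 -c "
from h import *
go(.497,-.296,.181,3)"
```

```text
t 2.62 pos [ 0.4974 -0.2991  0.1849] tool-x ang 2.6 shift cm [-0.03 -0.32  0.39] turn [ 0.2 -0.2 -0.4] open 0.0232 F [-0.5  0.8 -1.2]
 dist 0.5 cm; shift after the turn: [-0.03 -0.31  0.39]
```

Request:
servo_tool([
  {"x": 0, "y": 0, "z": -0.6, "wx": 0, "wy": 0, "wz": 0, "jaw": 0},
  {"x": 0, "y": 0, "z": -1.5, "wx": 0, "wy": 0, "wz": 0, "jaw": 0},
  {"x": 0, "y": 0, "z": -2.5, "wx": 0, "wy": 0, "wz": 0, "jaw": 0},
  {"x": 0.5, "y": -1.0, "z": -2.5, "wx": 0, "wy": 0, "wz": 0, "jaw": 0},
  {"x": 0.9, "y": -2.0, "z": -1.5, "wx": 0, "wy": 0, "wz": 0, "jaw": 0},
  {"x": 1.2, "y": -2.8, "z": 0, "wx": 0, "wy": 0, "wz": 0, "jaw": 0},
  {"x": 1.2, "y": -2.8, "z": 0, "wx": 0, "wy": 0, "wz": 0, "jaw": 0},
  {"x": 1.2, "y": -2.8, "z": 0, "wx": 0, "wy": 0, "wz": 0, "jaw": 0},
  {"x": 1.2, "y": -2.8, "z": 0, "wx": 0, "wy": 0, "wz": 0, "jaw": 0},
  {"x": 1.2, "y": -2.8, "z": 0, "wx": 0, "wy": 0, "wz": 0, "jaw": 0},
])

```text
t: 3.45
ee_pos: [0.5648, -0.1249, 0.2798]
tcp_rot: [3.135, 0.056, 0.014]
contact_force: [1.1, 1.2, -0.1]
opening: 0.023
```

Request:
servo_tool([
  {"x": 1.2, "y": -2.5, "z": 0, "wx": 0, "wy": 0, "wz": -2, "jaw": 0},
  {"x": 1.0, "y": -1.5, "z": 0, "wx": 0, "wy": 0, "wz": -4, "jaw": 0},
  {"x": 0, "y": 0, "z": 0, "wx": 0, "wy": 0, "wz": -6, "jaw": 0},
  {"x": 0, "y": 0, "z": 0, "wx": 0, "wy": 0, "wz": -6.5, "jaw": 0},
  {"x": 0, "y": 0, "z": 0, "wx": 0, "wy": 0, "wz": -6.5, "jaw": 0},
  {"x": 0, "y": 0, "z": 0, "wx": 0, "wy": 0, "wz": -6.5, "jaw": 0},
  {"x": 0, "y": 0, "z": 0, "wx": 0, "wy": 0, "wz": -6.5, "jaw": 0},
  {"x": 0, "y": 0, "z": 0, "wx": 0, "wy": 0, "wz": -6.5, "jaw": 0},
  {"x": 0, "y": 0, "z": 0, "wx": 0, "wy": 0, "wz": -6.5, "jaw": 0},
  {"x": 0, "y": 0, "z": 0, "wx": 0, "wy": 0, "wz": -6.5, "jaw": 0},
])

```text
t: 4.28
ee_pos: [0.5873, -0.0716, 0.2846]
tcp_rot: [2.67, 1.635, 0.015]
contact_force: [0.6, 0.5, -0.2]
opening: 0.0234
```

```bash
python3 -c "
from h import *
go(.607,-.008,.26,80)"
```

```text
t 4.28 pos [ 0.5873 -0.0716  0.2846] tool-x ang 63.0 shift cm [ 6.55 -1.17  2.46] turn [  0.8  -0.  -17. ] open 0.0234 F [ 0.6  0.5 -0.2]
 dist 7.1 cm; shift after the turn: [6.6  0.84 2.46]
```

Request:
servo_tool([
  {"x": 0, "y": 0, "z": 0, "wx": 0.4, "wy": 0, "wz": -6, "jaw": 0},
  {"x": 0, "y": 0, "z": 0, "wx": 0.4, "wy": 0, "wz": -6, "jaw": 0},
  {"x": 1, "y": 0, "z": 0, "wx": 0, "wy": 0, "wz": -4, "jaw": 0},
  {"x": 2, "y": 0.3, "z": 0.3, "wx": 0, "wy": 0, "wz": 0, "jaw": 0},
  {"x": 2, "y": 0.3, "z": 0.3, "wx": 0, "wy": 0, "wz": 0, "jaw": 0},
  {"x": 1, "y": 0, "z": 0.3, "wx": 0, "wy": 0, "wz": 0, "jaw": 0},
  {"x": 0, "y": 0, "z": 0, "wx": 0, "wy": 0, "wz": 0, "jaw": 0},
])

```text
t: 4.87
ee_pos: [0.6042, -0.0124, 0.2783]
tcp_rot: [2.407, 2.018, 0.001]
contact_force: [-0.9, -0.0, -0.4]
opening: 0.0228
```

```bash
cat > m3.py <<'E'
from h import *
import sys
a=snap("wrist",sys.argv[1]);im=a["image"]
H,S,V=cv2.split(cv2.cvtColor(im,cv2.COLOR_BGR2HSV));P=cloud(a)
def rects(m,z,name,n):
    m=cv2.morphologyEx(m.astype(np.uint8),cv2.MORPH_OPEN,np.ones((3,3)))
    c,_=cv2.findContours(m,cv2.RETR_EXTERNAL,cv2.CHAIN_APPROX_NONE)
    for k in sorted(c,key=cv2.contourArea)[::-1][:n]:
        k=k.reshape(-1,2);w=ray(a,k[:,0],k[:,1],z)
        (cx,cy),(w1,w2),an=cv2.minAreaRect((w[:,:2]*1000).astype(np.float32))
        if w1<w2: w1,w2,an=w2,w1,an+90
        print(name,np.round([cx,cy,w1,w2,an],1),"px",k.mean(0).round())
near=(abs(P[...,0]-.563)<.14)&(abs(P[...,1])<.14)
rects(near&((H<8)|(H>172))&(S>170)&(P[...,2]<.03),.012,"red",1)
rects(near&(V<75)&(S<90)&(P[...,2]>.022)&(P[...,2]<.04),.032,"band",4)
rects(near&(P[...,2]>.045)&(P[...,2]<.075),.052,"slats on stand",2)
rects((P[...,2]>.08)&(P[...,2]<.15)&(S>90)&(V>110)&(H>12)&(H<28),.11,"held",1)
E
python3 m3.py pics/5.png; python3 -c "
from h import *
go(.607,-.008,.26,80)"
```

```text
red [662.3 -17.2 177.6  13.   80.2] px [335. 171.]
band [526.9  56.4  25.1  21.5 170. ] px [132. 126.]
band [509.6 -40.2  26.2  23.   80. ] px [147. 256.]
held [606.1  -2.1 137.6  25.3  80.1] px [257. 205.]
t 4.92 pos [ 0.6042 -0.013   0.2785] tool-x ang 80.0 shift cm [0.54 0.18 1.85] turn [ 0.1 -0.  -0. ] open 0.0234 F [ 0.8 -0.5 -0.5]
 dist 1.9 cm; shift after the turn: [0.54 0.19 1.85]
```

View pics/5.png

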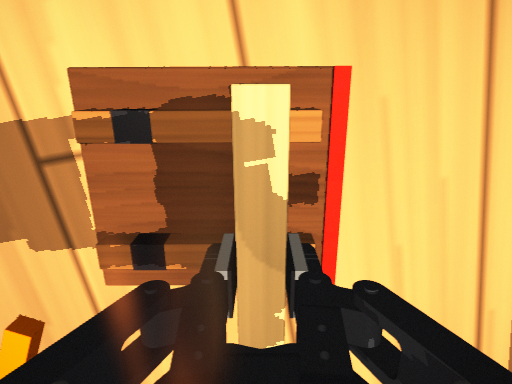

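The wrist view shows the held slat aligned over the far band pair, with the red edge at (335,171). The stand centre comes out at (0.563, 0.000), yaw -10 deg. Now I'll lower it.

Request:
servo_tool([
  {"x": 0.5, "y": 0.2, "z": 1.3, "wx": 0, "wy": 0, "wz": 0, "jaw": 0},
  {"x": 0, "y": 0, "z": 1.7, "wx": 0, "wy": 0, "wz": 0, "jaw": 0},
  {"x": 0, "y": 0, "z": 1.7, "wx": 0, "wy": 0, "wz": 0, "jaw": 0},
  {"x": 0, "y": 0, "z": 0.6, "wx": 0, "wy": 0, "wz": 0, "jaw": 0},
  {"x": 0, "y": 0, "z": 0, "wx": 0, "wy": 0, "wz": 0, "jaw": 0},
])

```text
t: 5.33
ee_pos: [0.6075, -0.0104, 0.2232]
tcp_rot: [2.405, 2.014, 0.003]
contact_force: [-0.2, -0.3, -1.1]
opening: 0.0233
```

```bash
python3 -c "
from h import *
go(.607,-.008,.2145,80)"
```

```text
t 5.33 pos [ 0.6075 -0.0104  0.2232] tool-x ang 79.9 shift cm [ 0.23 -0.1   0.87] turn [ 0.2  0.1 -0.1] open 0.0233 F [-0.2 -0.3 -1.1]
 dist 0.9 cm; shift after the turn: [ 0.23 -0.09  0.87]
```

Request:
servo_tool([
  {"x": 0.2, "y": 0, "z": 0.4, "wx": 0, "wy": 0, "wz": 0, "jaw": 0},
  {"x": 0, "y": 0, "z": 0.3, "wx": 0, "wy": 0, "wz": 0, "jaw": 0},
  {"x": 0, "y": 0, "z": 0.1, "wx": 0, "wy": 0, "wz": 0, "jaw": 0},
  {"x": 0, "y": 0, "z": 0.1, "wx": 0, "wy": 0, "wz": 0, "jaw": 0},
  {"x": 0, "y": 0, "z": 0, "wx": 0, "wy": 0, "wz": 0, "jaw": 0},
])

```text
t: 5.75
ee_pos: [0.6081, -0.0097, 0.2139]
tcp_rot: [2.407, 2.012, 0.003]
contact_force: [-0.4, 0.1, 0.1]
opening: 0.0231
```

```bash
python3 -c "
from h import *
go(.607,-.008,.2145,80)"
```

```text
t 5.75 pos [ 0.6081 -0.0097  0.2139] tool-x ang 79.8 shift cm [ 0.15 -0.14 -0.06] turn [ 0.3  0.1 -0.2] open 0.0231 F [-0.4  0.1  0.1]
 dist 0.2 cm; shift after the turn: [ 0.15 -0.14 -0.06]
```

Request:
servo_tool([
  {"x": 0, "y": 0, "z": 0.15, "wx": 0, "wy": 0, "wz": 0, "jaw": 0},
  {"x": 0, "y": 0, "z": 0, "wx": 0, "wy": 0, "wz": 0, "jaw": 0},
])

```text
t: 5.92
ee_pos: [0.6087, -0.0097, 0.2134]
tcp_rot: [2.406, 2.011, 0.005]
contact_force: [-0.4, 0.1, 0.0]
opening: 0.0232
```

```bash
python3 -c "
from h import *
go(.607,-.008,.2145,80)"
```

```text
t 5.92 pos [ 0.6087 -0.0097  0.2134] tool-x ang 79.8 shift cm [ 0.14 -0.2  -0.11] turn [ 0.4  0.1 -0.2] open 0.0232 F [-0.4  0.1  0. ]
 dist 0.3 cm; shift after the turn: [ 0.14 -0.2  -0.11]
```

Request:
servo_tool([
  {"x": 0, "y": -0.15, "z": 0.15, "wx": 0.3, "wy": 0, "wz": 0, "jaw": 0},
  {"x": 0, "y": 0, "z": 0, "wx": 0, "wy": 0, "wz": 0, "jaw": 0},
  {"x": 0, "y": 0, "z": 0, "wx": 0, "wy": 0, "wz": 0, "jaw": 0.35},
  {"x": 0, "y": 0, "z": 0, "wx": 0, "wy": 0, "wz": 0, "jaw": 0.6},
  {"x": 0, "y": 0, "z": 0, "wx": 0, "wy": 0, "wz": 0, "jaw": 0.6},
  {"x": 0, "y": 0, "z": -0.6, "wx": 0, "wy": 0, "wz": 0, "jaw": 0.6},
  {"x": 0, "y": 0, "z": -1.5, "wx": 0, "wy": 0, "wz": 0, "jaw": 0.75},
  {"x": 0, "y": 0, "z": -2.5, "wx": 0, "wy": 0, "wz": 0, "jaw": 0.75},
  {"x": 0, "y": 0, "z": -3, "wx": 0, "wy": 0, "wz": 0, "jaw": 0.75},
  {"x": 0, "y": 0, "z": -2, "wx": 0, "wy": 0, "wz": 0, "jaw": 0.75},
])

```text
t: 6.75
ee_pos: [0.6044, -0.009, 0.3066]
tcp_rot: [-2.405, -2.01, 0.015]
contact_force: [1.4, -0.1, 0.3]
opening: 0.0637
```

```bash
python3 m3.py pics/x1.png; python3 -c "
from h import *
go(.498,-.373,.28,2)"
```

```text
red [662.  -18.9 180.7  12.8  80.1] px [331. 170.]
band [527.   56.5  24.9  22.2 169.9] px [151. 125.]
band [500.2 -47.6   8.1   6.1  73.7] px [155. 249.]
band [501.  -33.8   6.1   3.5  73.9] px [152. 235.]
slats on stand [608.6  -9.5 159.2  23.9  80.1] px [270. 185.]
t 6.80 pos [ 0.6061 -0.0091  0.3108] tool-x ang 79.8 shift cm [-37.72  -4.18   3.18] turn [-0.2  0.3 77.8] open 0.0639 F [ 1.1 -0.5  2.7]
 dist 38.1 cm; shift after the turn: [-12.07  35.99   3.08]
```

Request:
servo_tool([
  {"x": -2, "y": -0.2, "z": 0, "wx": 0, "wy": 0, "wz": 0, "jaw": 0.75},
  {"x": -3.9, "y": -0.45, "z": 0, "wx": 0, "wy": 0, "wz": 0, "jaw": 0.75},
  {"x": -3.9, "y": -0.45, "z": 0, "wx": 0, "wy": 0, "wz": 0, "jaw": 0.75},
  {"x": -3.9, "y": -0.45, "z": 0, "wx": 0, "wy": 0, "wz": 0, "jaw": 0.75},
  {"x": -3.9, "y": -0.45, "z": 0, "wx": 0, "wy": 0, "wz": 0, "jaw": 0.75},
  {"x": -3.9, "y": -0.45, "z": 0, "wx": 0, "wy": 0, "wz": 0, "jaw": 0.75},
  {"x": -3.9, "y": -0.45, "z": 0, "wx": 0, "wy": 0, "wz": 0, "jaw": 0.75},
  {"x": -3.9, "y": -0.45, "z": 0, "wx": 0, "wy": 0, "wz": 0, "jaw": 0.75},
  {"x": -3.9, "y": -0.45, "z": 0, "wx": 0, "wy": 0, "wz": 0, "jaw": 0.75},
  {"x": -3, "y": -0.4, "z": 0, "wx": 0, "wy": 0, "wz": 2, "jaw": 0.75},
])

```text
t: 7.63
ee_pos: [0.5021, -0.3657, 0.3194]
tcp_rot: [2.423, 1.983, 0.013]
contact_force: [0.6, 0.5, 0.1]
opening: 0.0639
```

Request:
servo_tool([
  {"x": 0, "y": 0, "z": 0, "wx": 0, "wy": 0, "wz": 6, "jaw": 0.75},
  {"x": 0, "y": 0, "z": 0, "wx": 0, "wy": 0, "wz": 7, "jaw": 0.75},
  {"x": 0, "y": 0, "z": 0, "wx": 0, "wy": 0, "wz": 7, "jaw": 0.75},
  {"x": 0, "y": 0, "z": 0, "wx": 0, "wy": 0, "wz": 7, "jaw": 0.75},
  {"x": 0, "y": 0, "z": 0, "wx": 0, "wy": 0, "wz": 7, "jaw": 0.75},
  {"x": 0, "y": 0, "z": 0, "wx": 0, "wy": 0, "wz": 7, "jaw": 0.75},
  {"x": 0, "y": 0, "z": 0, "wx": 0, "wy": 0, "wz": 7, "jaw": 0.75},
  {"x": 0, "y": 0, "z": 0, "wx": 0, "wy": 0, "wz": 7, "jaw": 0.75},
  {"x": 0, "y": 0, "z": 0, "wx": 0, "wy": 0, "wz": 7, "jaw": 0.75},
  {"x": 0, "y": 0, "z": 0, "wx": 0, "wy": 0, "wz": 7, "jaw": 0.75},
])

```text
t: 8.47
ee_pos: [0.4967, -0.3763, 0.3201]
tcp_rot: [3.126, 0.213, 0.021]
contact_force: [1.0, 0.2, -0.3]
opening: 0.0641
```

```bash
python3 -c "
from h import *
go(.498,-.374,.24,1.5)"
```

```text
t 8.47 pos [ 0.4967 -0.3763  0.3201] tool-x ang 7.8 shift cm [ 0.06 -0.28  8.01] turn [ 0.5 -0.8  6.3] open 0.0641 F [ 1.   0.2 -0.3]
 dist 8.0 cm; shift after the turn: [ 0.13 -0.22  8.01]
```

Request:
servo_tool([
  {"x": 0, "y": -0.2, "z": 1, "wx": 0.4, "wy": -0.8, "wz": 4.5, "jaw": 0.75},
  {"x": 0, "y": 0, "z": 2, "wx": 0, "wy": 0, "wz": 0, "jaw": 0.75},
  {"x": 0, "y": 0, "z": 2.2, "wx": 0, "wy": 0, "wz": 0, "jaw": 0.75},
  {"x": 0, "y": 0, "z": 2.2, "wx": 0, "wy": 0, "wz": 0, "jaw": 0.75},
  {"x": 0, "y": 0, "z": 2.2, "wx": 0, "wy": 0, "wz": 0, "jaw": 0.75},
  {"x": 0, "y": 0, "z": 1.4, "wx": 0, "wy": 0, "wz": 0, "jaw": 0.75},
  {"x": 0, "y": 0, "z": 0, "wx": 0, "wy": 0, "wz": 0, "jaw": 0.75},
])

```text
t: 9.05
ee_pos: [0.498, -0.3758, 0.2101]
tcp_rot: [3.133, 0.075, 0.008]
contact_force: [-0.6, 0.2, 0.2]
opening: 0.064
```

```bash
python3 -c "
from h import *
go(.498,-.374,.184,1.5)"
```

```text
t 9.05 pos [ 0.498  -0.3758  0.2101] tool-x ang 2.8 shift cm [-0.01 -0.2   2.61] turn [ 0.4 -0.3  1.3] open 0.0640 F [-0.6  0.2  0.2]
 dist 2.6 cm; shift after the turn: [-0.   -0.18  2.61]
```

Request:
servo_tool([
  {"x": 0, "y": -0.2, "z": 1.4, "wx": 0.4, "wy": -0.3, "wz": 1.3, "jaw": 0.75},
  {"x": 0, "y": 0, "z": 1, "wx": 0, "wy": 0, "wz": 0, "jaw": 0.7},
  {"x": 0, "y": 0, "z": 0.3, "wx": 0, "wy": 0, "wz": 0, "jaw": 0.7},
  {"x": 0, "y": 0, "z": 0, "wx": 0, "wy": 0, "wz": 0, "jaw": 0.4},
  {"x": 0, "y": 0, "z": 0, "wx": 0, "wy": 0, "wz": 0, "jaw": 0.25},
  {"x": 0, "y": 0, "z": 0, "wx": 0, "wy": 0, "wz": 0, "jaw": 0},
  {"x": 0, "y": 0, "z": 0, "wx": 0, "wy": 0, "wz": 0, "jaw": 0},
  {"x": 0, "y": 0, "z": 0, "wx": 0, "wy": 0, "wz": 0, "jaw": 0},
  {"x": 0, "y": 0, "z": 0, "wx": 0, "wy": 0, "wz": 0, "jaw": 0},
])

```text
t: 9.8
ee_pos: [0.4999, -0.3757, 0.1873]
tcp_rot: [3.136, 0.042, 0.008]
contact_force: [-0.0, 0.5, -0.5]
opening: 0.0232
```

```bash
python3 -c "
from h import *
go(.519,.008,.28,80)"
```

```text
t 9.80 pos [ 0.4999 -0.3757  0.1873] tool-x ang 1.5 shift cm [  2.97 -38.25  -9.47] turn [  0.5  -0.  -78.5] open 0.0232 F [-0.   0.5 -0.5]
 dist 39.5 cm; shift after the turn: [38.12 -4.78 -9.27]
```

Request:
servo_tool([
  {"x": 0, "y": 0, "z": -0.6, "wx": 0, "wy": 0, "wz": 0, "jaw": 0},
  {"x": 0, "y": 0, "z": -1.5, "wx": 0, "wy": 0, "wz": 0, "jaw": 0},
  {"x": 0, "y": 0, "z": -2.5, "wx": 0, "wy": 0, "wz": 0, "jaw": 0},
  {"x": 0, "y": -1.0, "z": -2.8, "wx": 0, "wy": 0, "wz": 0, "jaw": 0},
  {"x": 0.2, "y": -2.0, "z": -1.5, "wx": 0, "wy": 0, "wz": 0, "jaw": 0},
  {"x": 0.3, "y": -3, "z": 0, "wx": 0, "wy": 0, "wz": 0, "jaw": 0},
  {"x": 0.3, "y": -3.5, "z": 0, "wx": 0, "wy": 0, "wz": 0, "jaw": 0},
  {"x": 0.3, "y": -3.5, "z": 0, "wx": 0, "wy": 0, "wz": 0, "jaw": 0},
  {"x": 0.3, "y": -3.5, "z": 0, "wx": 0, "wy": 0, "wz": 0, "jaw": 0},
  {"x": 0.3, "y": -3.5, "z": 0, "wx": 0, "wy": 0, "wz": 0, "jaw": 0},
])

```text
t: 10.63
ee_pos: [0.513, -0.1763, 0.2867]
tcp_rot: [3.126, 0.023, 0.028]
contact_force: [1.2, 0.7, -0.4]
opening: 0.0229
```

Request:
servo_tool([
  {"x": 0.3, "y": -3.5, "z": 0, "wx": 0, "wy": 0, "wz": 0, "jaw": 0},
  {"x": 0.3, "y": -3.5, "z": 0, "wx": 0, "wy": 0, "wz": 0, "jaw": 0},
  {"x": 0.3, "y": -3.5, "z": 0, "wx": 0, "wy": 0, "wz": 0, "jaw": 0},
  {"x": 0.2, "y": -3, "z": 0, "wx": 0, "wy": 0, "wz": -3, "jaw": 0},
  {"x": 0, "y": -1, "z": 0, "wx": 0, "wy": 0, "wz": -6, "jaw": 0},
  {"x": 0, "y": 0, "z": 0, "wx": 0, "wy": 0, "wz": -6.8, "jaw": 0},
  {"x": 0, "y": 0, "z": 0, "wx": 0, "wy": 0, "wz": -6.8, "jaw": 0},
  {"x": 0, "y": 0, "z": 0, "wx": 0, "wy": 0, "wz": -6.8, "jaw": 0},
  {"x": 0, "y": 0, "z": 0, "wx": 0, "wy": 0, "wz": -6.8, "jaw": 0},
  {"x": 0, "y": 0, "z": 0, "wx": 0, "wy": 0, "wz": -6.8, "jaw": 0},
])

```text
t: 11.47
ee_pos: [0.5204, -0.0148, 0.2921]
tcp_rot: [2.87, 1.219, 0.031]
contact_force: [0.7, -0.6, -1.0]
opening: 0.0233
```

```bash
python3 -c "
from h import *
go(.519,.008,.28,80)"
```

```text
t 11.47 pos [ 0.5204 -0.0148  0.2921] tool-x ang 46.0 shift cm [ 1.53 -1.72  1.18] turn [  1.8  -0.  -34. ] open 0.0233 F [ 0.7 -0.6 -1. ]
 dist 2.6 cm; shift after the turn: [ 2.22 -0.54  1.21]
```

Request:
servo_tool([
  {"x": 0, "y": 0, "z": 0, "wx": 0.5, "wy": 0, "wz": -6.8, "jaw": 0},
  {"x": 0, "y": 0, "z": 0, "wx": 0.5, "wy": 0, "wz": -6.8, "jaw": 0},
  {"x": 0, "y": 0, "z": 0, "wx": 0.3, "wy": 0, "wz": -6.8, "jaw": 0},
  {"x": 0, "y": 0, "z": 0, "wx": 0.3, "wy": 0, "wz": -6.8, "jaw": 0},
  {"x": 0, "y": 0, "z": 0, "wx": 0, "wy": 0, "wz": -4, "jaw": 0},
  {"x": 1, "y": -0.2, "z": 0, "wx": 0, "wy": 0, "wz": 0, "jaw": 0},
  {"x": 1, "y": -0.2, "z": 0, "wx": 0, "wy": 0, "wz": 0, "jaw": 0},
  {"x": 0, "y": 0, "z": 0, "wx": 0, "wy": 0, "wz": 0, "jaw": 0},
])

```text
t: 12.13
ee_pos: [0.5203, 0.0074, 0.297]
tcp_rot: [2.426, 1.989, 0.012]
contact_force: [0.6, -0.4, 0.2]
opening: 0.0231
```

```bash
python3 -c "
from h import *
go(.519,.008,.24,80)"
```

```text
t 12.13 pos [0.5203 0.0074 0.297 ] tool-x ang 78.7 shift cm [ 0.01 -0.19  5.7 ] turn [ 0.5 -0.2 -1.3] open 0.0231 F [ 0.6 -0.4  0.2]
 dist 5.7 cm; shift after the turn: [ 0.03 -0.14  5.7 ]
```

Request:
servo_tool([
  {"x": 0.1, "y": -0.1, "z": 1, "wx": 0.4, "wy": -0.2, "wz": -1.3, "jaw": 0},
  {"x": 0, "y": 0, "z": 1.7, "wx": 0, "wy": 0, "wz": 0, "jaw": 0},
  {"x": 0, "y": 0, "z": 1.7, "wx": 0, "wy": 0, "wz": 0, "jaw": 0},
  {"x": 0, "y": 0, "z": 1.7, "wx": 0, "wy": 0, "wz": 0, "jaw": 0},
  {"x": 0, "y": 0, "z": 1.2, "wx": 0, "wy": 0, "wz": 0, "jaw": 0},
  {"x": 0, "y": 0, "z": 0.4, "wx": 0, "wy": 0, "wz": 0, "jaw": 0},
  {"x": 0, "y": 0, "z": 0, "wx": 0, "wy": 0, "wz": 0, "jaw": 0},
])

```text
t: 12.72
ee_pos: [0.5196, 0.0119, 0.2158]
tcp_rot: [2.399, 2.024, 0.001]
contact_force: [0.5, -0.4, -1.0]
opening: 0.023
```

```bash
python3 -c "
from h import *
go(.519,.008,.2163,80)"
```

```text
t 12.72 pos [0.5196 0.0119 0.2158] tool-x ang 80.3 shift cm [-0.39  0.   -0.05] turn [0.2 0.1 0.3] open 0.0230 F [ 0.5 -0.4 -1. ]
 dist 0.4 cm; shift after the turn: [-0.39  0.   -0.05]
```

Request:
servo_tool([
  {"x": 0, "y": 0, "z": 0.15, "wx": 0, "wy": 0, "wz": 0, "jaw": 0},
  {"x": 0, "y": 0, "z": 0, "wx": 0, "wy": 0, "wz": 0, "jaw": 0},
  {"x": 0, "y": 0, "z": 0, "wx": 0, "wy": 0, "wz": 0, "jaw": 0.35},
  {"x": 0, "y": 0, "z": 0, "wx": 0, "wy": 0, "wz": 0, "jaw": 0.6},
  {"x": 0, "y": 0, "z": 0, "wx": 0, "wy": 0, "wz": 0, "jaw": 0.6},
  {"x": 0, "y": 0, "z": -0.6, "wx": 0, "wy": 0, "wz": 0, "jaw": 0.6},
  {"x": 0, "y": 0, "z": -1.5, "wx": 0, "wy": 0, "wz": 0, "jaw": 0.6},
  {"x": 0, "y": 0, "z": -2.5, "wx": 0, "wy": 0, "wz": 0, "jaw": 0.6},
  {"x": 0, "y": 0, "z": -3.5, "wx": 0, "wy": 0, "wz": 0, "jaw": 0.6},
  {"x": 0, "y": 0, "z": -3.5, "wx": 0, "wy": 0, "wz": 0, "jaw": 0.6},
])

```text
t: 13.55
ee_pos: [0.5165, 0.0123, 0.3303]
tcp_rot: [-2.396, -2.022, 0.014]
contact_force: [0.5, -1.0, 0.9]
opening: 0.0512
```

Request:
servo_tool([
  {"x": 0, "y": 0, "z": -3, "wx": 0, "wy": 0, "wz": 0, "jaw": 0.6},
  {"x": 0, "y": 0, "z": 0, "wx": 0, "wy": 0, "wz": 0, "jaw": 0.6},
])

```text
t: 13.72
ee_pos: [0.5192, 0.0122, 0.3706]
tcp_rot: [2.398, 2.023, 0.003]
contact_force: [1.3, -0.8, 1.0]
opening: 0.0512
```

```bash
python3 m3.py pics/6.png; python3 -c "
from h import *
go(.522,.332,.38,180)"
```

```text
red [662.1 -18.4 179.2  13.6  80.2] px [395. 163.]
slats on stand [607.3  -9.3 159.6  25.9  80.1] px [354. 172.]
slats on stand [519.9  11.2 158.7  23.9  80.1] px [260. 168.]
t 13.77 pos [0.5184 0.0122 0.3684] tool-x ang 80.3 shift cm [31.58 -5.03 -1.23] turn [ -0.    0.1 -99.7] open 0.0512 F [ 0.2 -0.8  0.4]
 dist 32.0 cm; shift after the turn: [-0.36 31.98 -1.16]
```

View pics/6.png

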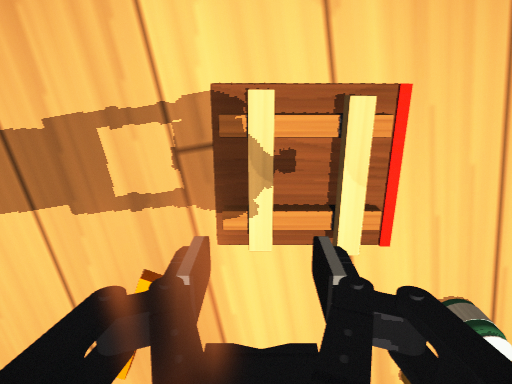

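Both slats lie on their bands: pixels (354,172) and (260,168), about 1 mm off lengthwise along the stand and 3 mm crosswise, both at 80 deg. Now the dish.

Request:
servo_tool([
  {"x": 2.5, "y": -0.4, "z": 0, "wx": 0, "wy": 0, "wz": -3, "jaw": 0.6},
  {"x": 3.9, "y": -0.6, "z": 0, "wx": 0, "wy": 0, "wz": 0, "jaw": 0.6},
  {"x": 3.9, "y": -0.6, "z": 0, "wx": 0, "wy": 0, "wz": 0, "jaw": 0.6},
  {"x": 3.9, "y": -0.6, "z": 0, "wx": 0, "wy": 0, "wz": 0, "jaw": 0.6},
  {"x": 3.9, "y": -0.6, "z": 0, "wx": 0, "wy": 0, "wz": 0, "jaw": 0.6},
  {"x": 3.9, "y": -0.6, "z": 0, "wx": 0, "wy": 0, "wz": 0, "jaw": 0.6},
  {"x": 3.5, "y": -0.6, "z": 0, "wx": 0, "wy": 0, "wz": 0, "jaw": 0.6},
  {"x": 2, "y": -0.4, "z": 0, "wx": 0, "wy": 0, "wz": -3, "jaw": 0.6},
  {"x": 0, "y": 0, "z": 0, "wx": 0, "wy": 0, "wz": -6, "jaw": 0.6},
  {"x": 0, "y": 0, "z": 0, "wx": 0, "wy": 0, "wz": -7, "jaw": 0.6},
])

```text
t: 14.6
ee_pos: [0.5034, 0.3009, 0.3596]
tcp_rot: [-2.031, -2.396, 0.015]
contact_force: [0.2, 0.0, -0.2]
opening: 0.0511
```

Request:
servo_tool([
  {"x": 0, "y": 0, "z": 0, "wx": 0, "wy": 0, "wz": -7, "jaw": 0.6},
  {"x": 0, "y": 0, "z": 0, "wx": 0, "wy": 0, "wz": -7, "jaw": 0.6},
  {"x": 0, "y": 0, "z": 0, "wx": 0, "wy": 0, "wz": -7, "jaw": 0.6},
  {"x": 0, "y": 0, "z": 0, "wx": 0, "wy": 0, "wz": -7, "jaw": 0.6},
  {"x": 0, "y": 0, "z": 0, "wx": 0, "wy": 0, "wz": -7, "jaw": 0.6},
  {"x": 0, "y": 0, "z": 0, "wx": 0, "wy": 0, "wz": -7, "jaw": 0.6},
  {"x": 0, "y": 0, "z": 0, "wx": 0, "wy": 0, "wz": -7, "jaw": 0.6},
  {"x": 0, "y": 0, "z": 0, "wx": 0, "wy": 0, "wz": -7, "jaw": 0.6},
  {"x": 0, "y": 0, "z": 0, "wx": 0, "wy": 0, "wz": -7, "jaw": 0.6},
  {"x": 0, "y": 0, "z": 0, "wx": 0, "wy": 0, "wz": -7, "jaw": 0.6},
])

```text
t: 15.43
ee_pos: [0.496, 0.3001, 0.3436]
tcp_rot: [-0.247, -3.102, 0.034]
contact_force: [1.0, -1.0, -0.1]
opening: 0.0513
```

```bash
python3 -c "
from h import *
go(.522,.332,.38,180)"
```

```text
t 15.43 pos [0.496  0.3001 0.3436] tool-x ang 170.9 shift cm [-1.96  3.47 -3.78] turn [-1.3 -1.7 -9.1] open 0.0513 F [ 1.  -1.  -0.1]
 dist 5.5 cm; shift after the turn: [-2.6   3.19 -3.64]
```

Request:
servo_tool([
  {"x": -0.8, "y": 1.2, "z": -1.2, "wx": -0.6, "wy": -0.8, "wz": -5, "jaw": 0.8},
  {"x": -0.8, "y": 1.2, "z": -1.2, "wx": -0.6, "wy": -0.8, "wz": -4, "jaw": 0.8},
  {"x": -0.8, "y": 0.7, "z": -1, "wx": 0, "wy": 0, "wz": 0, "jaw": 0.8},
  {"x": 0, "y": 0, "z": 0, "wx": 0, "wy": 0, "wz": 0, "jaw": 0.8},
])

```text
t: 15.77
ee_pos: [0.5208, 0.3284, 0.3698]
tcp_rot: [0.016, -3.127, 0.011]
contact_force: [-0.1, 1.2, 0.5]
opening: 0.0683
```

```bash
cat > m4.py <<'E'
from h import *
import sys
a=snap("wrist",sys.argv[1]);im=a["image"]
H,S,V=cv2.split(cv2.cvtColor(im,cv2.COLOR_BGR2HSV));P=cloud(a)
def rects(m,z,name,n):
    m=cv2.morphologyEx(m.astype(np.uint8),cv2.MORPH_OPEN,np.ones((3,3)))
    c,_=cv2.findContours(m,cv2.RETR_EXTERNAL,cv2.CHAIN_APPROX_NONE)
    for k in sorted(c,key=cv2.contourArea)[::-1][:n]:
        k=k.reshape(-1,2);w=ray(a,k[:,0],k[:,1],z)
        (cx,cy),(w1,w2),an=cv2.minAreaRect((w[:,:2]*1000).astype(np.float32))
        if w1<w2: w1,w2,an=w2,w1,an+90
        print(name,np.round([cx,cy,w1,w2,an],1),"px",k.mean(0).round(),"z %.3f"%np.nanmedian(P[...,2][m>0]))
near=np.hypot(P[...,0]-.523,P[...,1]-.333)<.13
rects(near&(P[...,2]>.095)&(P[...,2]<.125),.108,"bar",1)
rects(near&(P[...,2]>.095)&(P[...,2]<.125)&(V<150)&(S>100)&(H<17),.108,"sleeve",1)
rects(near&((H<8)|(H>172))&(S>150)&(P[...,2]<.04),.026,"lip",1)
rects(near&(H>90)&(H<125)&(S>80)&(P[...,2]<.05),.029,"dish",1)
rects(near&(H>5)&(H<20)&(S>200)&(P[...,2]<.05),.022,"ball",1)
E
python3 m4.py pics/7.png; python3 -c "
from h import *
go(.522,.332,.35,180)"
```

```text
bar [5.221e+02 3.306e+02 1.575e+02 1.530e+01 4.000e-01] px [265. 192.] z 0.107
sleeve [5.224e+02 3.304e+02 6.980e+01 1.500e+01 4.000e-01] px [266. 199.] z 0.108
lip [522.7 419.5  33.3  28.4   0.7] px [350. 177.] z 0.028
dish [521.8 372.5 145.4  64.4   2.7] px [298. 172.] z 0.016
ball [5.248e+02 3.189e+02 3.300e+00 2.100e+00 3.000e-01] px [254. 176.] z 0.030
t 15.82 pos [0.5197 0.3277 0.3682] tool-x ang -179.4 shift cm [-0.26  0.44  1.82] turn [-0.5 -1.   0.6] open 0.0681 F [-0.1  0.1 -0.7]
 dist 1.9 cm; shift after the turn: [-0.23  0.43  1.82]
```

View pics/7.png

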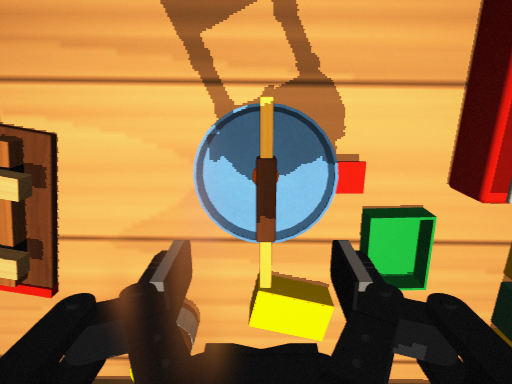

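The dish is in view with its bar at (265,192) and lip at (350,177). The sleeve is at (0.522, 0.330, 0.108), angle 0.4 deg.

Request:
servo_tool([
  {"x": -0.2, "y": 0.25, "z": 1, "wx": -0.5, "wy": -1, "wz": 0.2, "jaw": 0.6},
  {"x": 0, "y": 0, "z": 2, "wx": 0, "wy": 0, "wz": 0, "jaw": 0.6},
  {"x": 0, "y": 0, "z": 2, "wx": 0, "wy": 0, "wz": 0, "jaw": 0.6},
  {"x": 0, "y": 0, "z": 2, "wx": 0, "wy": 0, "wz": 0, "jaw": 0.6},
  {"x": 0, "y": 0, "z": 1, "wx": 0, "wy": 0, "wz": 0, "jaw": 0.6},
  {"x": 0, "y": 0, "z": 0, "wx": 0, "wy": 0, "wz": 0, "jaw": 0.6},
])

```text
t: 16.32
ee_pos: [0.5164, 0.3264, 0.2787]
tcp_rot: [0.007, -3.131, 0.01]
contact_force: [0.1, 0.2, -0.5]
opening: 0.0513
```

```bash
python3 -c "
from h import *
go(.522,.3305,.254,180.4)"
```

```text
t 16.32 pos [0.5164 0.3264 0.2787] tool-x ang -179.7 shift cm [-0.59  0.42  2.46] turn [-0.4 -0.6 -0.1] open 0.0513 F [ 0.1  0.2 -0.5]
 dist 2.6 cm; shift after the turn: [-0.56  0.41  2.47]
```

Request:
servo_tool([
  {"x": -0.5, "y": 0.4, "z": 1, "wx": -0.4, "wy": -0.6, "wz": 0, "jaw": 0.6},
  {"x": 0, "y": 0, "z": 1, "wx": 0, "wy": 0, "wz": 0, "jaw": 0.6},
  {"x": 0, "y": 0, "z": 0.3, "wx": 0, "wy": 0, "wz": 0, "jaw": 0.6},
  {"x": 0, "y": 0, "z": 0, "wx": 0, "wy": 0, "wz": 0, "jaw": 0.6},
])

```text
t: 16.65
ee_pos: [0.5195, 0.3289, 0.2531]
tcp_rot: [0.006, -3.136, 0.004]
contact_force: [0.4, -0.9, 0.5]
opening: 0.0511
```

```bash
python3 -c "
from h import *
go(.522,.3305,.254,180.4)"
```

```text
t 16.65 pos [0.5195 0.3289 0.2531] tool-x ang -179.8 shift cm [-0.25  0.16 -0.09] turn [-0.1 -0.3 -0.2] open 0.0511 F [ 0.4 -0.9  0.5]
 dist 0.3 cm; shift after the turn: [-0.25  0.16 -0.09]
```

Close slowly.

Request:
servo_tool([
  {"x": -0.25, "y": 0.15, "z": 0, "wx": -0.1, "wy": -0.3, "wz": -0.2, "jaw": 0.5},
  {"x": 0, "y": 0, "z": 0, "wx": 0, "wy": 0, "wz": 0, "jaw": 0.4},
  {"x": 0, "y": 0, "z": 0, "wx": 0, "wy": 0, "wz": 0, "jaw": 0.32},
  {"x": 0, "y": 0, "z": 0, "wx": 0, "wy": 0, "wz": 0, "jaw": 0.27},
  {"x": 0, "y": 0, "z": 0, "wx": 0, "wy": 0, "wz": 0, "jaw": 0.24},
  {"x": 0, "y": 0, "z": 0, "wx": 0, "wy": 0, "wz": 0, "jaw": 0.21},
  {"x": 0, "y": 0, "z": 0, "wx": 0, "wy": 0, "wz": 0, "jaw": 0.18},
  {"x": 0, "y": 0, "z": 0, "wx": 0, "wy": 0, "wz": 0, "jaw": 0.15},
  {"x": 0, "y": 0, "z": 0, "wx": 0, "wy": 0, "wz": 0, "jaw": 0},
  {"x": 0, "y": 0, "z": 0, "wx": 0, "wy": 0, "wz": 0, "jaw": 0},
], newtons=40)

```text
t: 17.48
ee_pos: [0.5231, 0.3308, 0.2567]
tcp_rot: [-0.012, 3.137, 0.002]
contact_force: [-0.9, -0.8, 0.0]
opening: 0.015
```

```bash
python3 -c "
from h import *
go(.522,.3305,.31,180.4)"
```

```text
t 17.48 pos [0.5231 0.3308 0.2567] tool-x ang -179.6 shift cm [ 0.09 -0.02 -5.33] turn [0.1 0.3 0. ] open 0.0150 F [-0.9 -0.8  0. ]
 dist 5.3 cm; shift after the turn: [ 0.11 -0.03 -5.33]
```

Request:
servo_tool([
  {"x": 0, "y": 0, "z": -0.2, "wx": 0, "wy": 0, "wz": 0, "jaw": 0},
  {"x": 0, "y": 0, "z": -0.4, "wx": 0, "wy": 0, "wz": 0, "jaw": 0},
  {"x": 0, "y": 0, "z": -0.7, "wx": 0, "wy": 0, "wz": 0, "jaw": 0},
  {"x": 0, "y": 0, "z": -1, "wx": 0, "wy": 0, "wz": 0, "jaw": 0},
  {"x": 0, "y": 0, "z": -1, "wx": 0, "wy": 0, "wz": 0, "jaw": 0},
  {"x": 0, "y": 0, "z": -1, "wx": 0, "wy": 0, "wz": 0, "jaw": 0},
  {"x": 0, "y": 0, "z": -1, "wx": 0, "wy": 0, "wz": 0, "jaw": 0},
  {"x": 0, "y": 0, "z": -0.7, "wx": 0, "wy": 0, "wz": 0, "jaw": 0},
  {"x": 0, "y": 0, "z": -0.4, "wx": 0, "wy": 0, "wz": 0, "jaw": 0},
  {"x": 0, "y": 0, "z": -0.1, "wx": 0, "wy": 0, "wz": 0, "jaw": 0},
])

```text
t: 18.32
ee_pos: [0.5223, 0.3306, 0.3288]
tcp_rot: [-0.012, 3.138, 0.002]
contact_force: [0.2, 0.8, -1.7]
opening: 0.0153
```

```bash
python3 -c "
from h import *
go(.563,0,.35,180.4)
s=snap('scene');i=s['image'][170:270,320:460];cv2.imwrite('pics/8.png',cv2.resize(i,None,fx=4,fy=4,interpolation=cv2.INTER_CUBIC))"
```

```text
t 18.32 pos [0.5223 0.3306 0.3288] tool-x ang -179.6 shift cm [ -3.83 -33.08  -2.14] turn [0.1 0.2 0. ] open 0.0153 F [ 0.2  0.8 -1.7]
 dist 33.4 cm; shift after the turn: [ -3.84 -33.08  -2.12]
```

View pics/8.png

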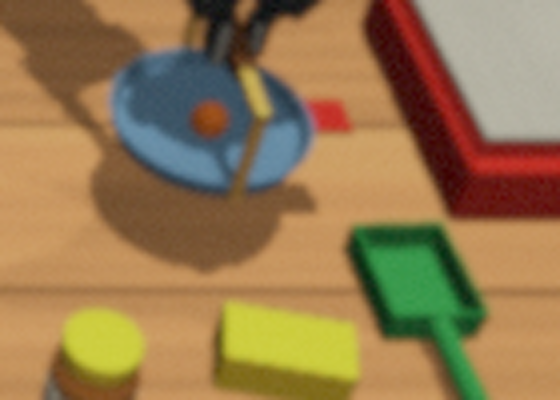

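The dish is lifted in the crop, with the ball at (210,118) near the middle. It looks a little tilted, so I'll check with depth.

```bash
cat > m5.py <<'E'
from h import *
import sys
X,Y=map(float,sys.argv[1:3]) # expected dish middle
for n in sys.argv[3:]:
    a=snap(n);H,S,V=cv2.split(cv2.cvtColor(a["image"],cv2.COLOR_BGR2HSV));P=cloud(a)
    near=(np.hypot(P[...,0]-X,P[...,1]-Y)<.15)&(P[...,2]>.03)
    m=near&(H>90)&(H<125)&(S>70)
    Q=P[m];c=Q.mean(0)
    rr=np.hypot(Q[:,0]-X,Q[:,1]-Y);B=Q[(rr<.06)&(rr>.02)] # floor: model z=c0+a dx+b dy+k r (cone about the axis)
    D=B[:,:2]-[X,Y];A=np.c_[np.ones(len(B)),D,np.hypot(*D.T)]
    k=None
    for it in range(4):
        k,*_=np.linalg.lstsq(A,B[:,2],rcond=None);e=abs(A@k-B[:,2]);g=e<max(.0015,2*np.median(e));A,B=A[g],B[g]
    print(n,"floor z0 %.4f cone %.1f deg tilt x %.1f y %.1f deg"%(k[0],*np.degrees(np.arctan(k[[3,1,2]]))),len(B))
    o=near&(H>3)&(H<18)&(S>190)&(P[...,2]<k[0]+.035)&(np.hypot(P[...,0]-X,P[...,1]-Y)<.045)
    if o.sum()>3: 
        q=P[o];v,u=np.nonzero(o);print(" ball px",u.mean().round(1),v.mean().round(1),"pt at centre height",ray(a,u.mean(),v.mean(),k[0]+.014)[0].round(4),o.sum())
    l=near&((H<8)|(H>172))&(S>150)&(np.hypot(P[...,0]-X,P[...,1]-Y)>.07)&(np.hypot(P[...,0]-X,P[...,1]-Y)<.12)&(P[...,2]>k[0]-.02)
    if l.sum()>10: print(" lip",np.median(P[l],0).round(4),l.sum())
E
python3 m5.py .522 .3305 scene wrist top
```

```text
scene floor z0 0.0806 cone 7.5 deg tilt x -0.1 y 0.1 deg 347
 ball px 371.8 199.6 pt at centre height [0.522  0.3313 0.0946] 30
 lip [0.5238 0.4209 0.0996] 59
wrist floor z0 0.0803 cone 7.1 deg tilt x -0.2 y -0.1 deg 10549
 lip [0.5201 0.4187 0.099 ] 1885
top floor z0 0.0789 cone 7.5 deg tilt x -0.0 y -0.1 deg 505
 ball px 138.9 180.6 pt at centre height [0.5172 0.3294 0.0929] 35
```

Level to about 0.2 deg, with the ball in the middle. Carrying it over slowly.

Request:
servo_tool([
  {"x": 0, "y": -0.2, "z": -0.1, "wx": 0, "wy": 0, "wz": 0, "jaw": 0},
  {"x": 0, "y": -0.4, "z": -0.2, "wx": 0, "wy": 0, "wz": 0, "jaw": 0},
  {"x": -0.1, "y": -0.6, "z": -0.3, "wx": 0, "wy": 0, "wz": 0, "jaw": 0},
  {"x": -0.1, "y": -0.8, "z": -0.3, "wx": 0, "wy": 0, "wz": 0, "jaw": 0},
  {"x": -0.1, "y": -1.0, "z": -0.3, "wx": 0, "wy": 0, "wz": 0, "jaw": 0},
  {"x": -0.15, "y": -1.2, "z": -0.2, "wx": 0, "wy": 0, "wz": 0, "jaw": 0},
  {"x": -0.15, "y": -1.2, "z": -0.1, "wx": 0, "wy": 0, "wz": 0, "jaw": 0},
  {"x": -0.15, "y": -1.2, "z": -0.1, "wx": 0, "wy": 0, "wz": 0, "jaw": 0},
  {"x": -0.15, "y": -1.2, "z": -0.1, "wx": 0, "wy": 0, "wz": 0, "jaw": 0},
  {"x": -0.15, "y": -1.2, "z": -0.1, "wx": 0, "wy": 0, "wz": 0, "jaw": 0},
])

```text
t: 19.35
ee_pos: [0.5325, 0.2313, 0.3433]
tcp_rot: [0.014, -3.137, 0.007]
contact_force: [-0.1, -0.7, -2.9]
opening: 0.0153
```

```bash
python3 -c "
from h import *
go(.563,0,.35,180.4)"
```

```text
t 19.35 pos [0.5325 0.2313 0.3433] tool-x ang -179.5 shift cm [ -2.83 -23.16  -0.59] turn [-0.2 -0.3  0.1] open 0.0153 F [-0.1 -0.7 -2.9]
 dist 23.3 cm; shift after the turn: [ -2.89 -23.16  -0.67]
```

Request:
servo_tool([
  {"x": -0.15, "y": -1.2, "z": -0.1, "wx": -0.05, "wy": -0.1, "wz": 0, "jaw": 0},
  {"x": -0.15, "y": -1.2, "z": -0.1, "wx": -0.05, "wy": -0.1, "wz": 0, "jaw": 0},
  {"x": -0.15, "y": -1.2, "z": -0.1, "wx": -0.05, "wy": -0.1, "wz": 0, "jaw": 0},
  {"x": -0.15, "y": -1.2, "z": -0.1, "wx": -0.05, "wy": -0.1, "wz": 0, "jaw": 0},
  {"x": -0.15, "y": -1.2, "z": -0.1, "wx": 0, "wy": 0, "wz": 0, "jaw": 0},
  {"x": -0.15, "y": -1.2, "z": -0.1, "wx": 0, "wy": 0, "wz": 0, "jaw": 0},
  {"x": -0.15, "y": -1.2, "z": -0.1, "wx": 0, "wy": 0, "wz": 0, "jaw": 0},
  {"x": -0.15, "y": -1.2, "z": -0.1, "wx": 0, "wy": 0, "wz": 0, "jaw": 0},
  {"x": -0.15, "y": -1.2, "z": -0.1, "wx": 0, "wy": 0, "wz": 0, "jaw": 0},
  {"x": -0.15, "y": -1.2, "z": -0.1, "wx": 0, "wy": 0, "wz": 0, "jaw": 0},
])

```text
t: 20.18
ee_pos: [0.5499, 0.0971, 0.3547]
tcp_rot: [-0.012, 3.138, -0.001]
contact_force: [0.5, 0.2, -1.9]
opening: 0.0152
```

```bash
python3 -c "
from h import *
go(.563,0,.35,180.4)"
```

```text
t 20.18 pos [0.5499 0.0971 0.3547] tool-x ang -179.6 shift cm [-1.24 -9.72  0.48] turn [-0.   0.2  0. ] open 0.0152 F [ 0.5  0.2 -1.9]
 dist 9.8 cm; shift after the turn: [-1.24 -9.72  0.47]
```

Request:
servo_tool([
  {"x": -0.15, "y": -1.2, "z": 0, "wx": 0, "wy": 0, "wz": 0, "jaw": 0},
  {"x": -0.15, "y": -1.2, "z": 0, "wx": 0, "wy": 0, "wz": 0, "jaw": 0},
  {"x": -0.15, "y": -1.2, "z": 0, "wx": 0, "wy": 0, "wz": 0, "jaw": 0},
  {"x": -0.15, "y": -1.2, "z": 0, "wx": 0, "wy": 0, "wz": 0, "jaw": 0},
  {"x": -0.1, "y": -1.0, "z": 0, "wx": 0, "wy": 0, "wz": 0, "jaw": 0},
  {"x": -0.1, "y": -0.8, "z": 0, "wx": 0, "wy": 0, "wz": 0.3, "jaw": 0},
  {"x": -0.1, "y": -0.6, "z": 0, "wx": 0, "wy": 0, "wz": 0.7, "jaw": 0},
  {"x": 0, "y": -0.4, "z": 0, "wx": 0, "wy": 0, "wz": 1.2, "jaw": 0},
  {"x": 0, "y": -0.2, "z": 0, "wx": 0, "wy": 0, "wz": 1.8, "jaw": 0},
  {"x": 0, "y": 0, "z": 0, "wx": 0, "wy": 0, "wz": 2.4, "jaw": 0},
])

```text
t: 21.02
ee_pos: [0.5607, 0.0074, 0.3548]
tcp_rot: [0.18, 3.133, -0.001]
contact_force: [0.2, -0.2, -2.3]
opening: 0.0154
```

```bash
python3 -c "
from h import *
go(.563,0,.355,80)"
```

```text
t 21.02 pos [0.5607 0.0074 0.3548] tool-x ang 173.4 shift cm [-0.32 -0.7  -0.02] turn [ 0.1  0.2 93.4] open 0.0154 F [ 0.2 -0.2 -2.3]
 dist 0.8 cm; shift after the turn: [-0.68  0.36 -0.02]
```

Request:
servo_tool([
  {"x": 0, "y": 0, "z": -0.1, "wx": 0, "wy": 0, "wz": 3, "jaw": 0},
  {"x": 0, "y": 0, "z": -0.1, "wx": 0, "wy": 0, "wz": 3, "jaw": 0},
  {"x": 0, "y": 0, "z": -0.1, "wx": 0, "wy": 0, "wz": 3, "jaw": 0},
  {"x": 0, "y": 0, "z": 0, "wx": 0, "wy": 0, "wz": 3, "jaw": 0},
  {"x": 0, "y": 0, "z": 0, "wx": 0, "wy": 0, "wz": 3, "jaw": 0},
  {"x": 0, "y": 0, "z": 0, "wx": 0, "wy": 0, "wz": 3, "jaw": 0},
  {"x": 0, "y": 0, "z": 0, "wx": 0, "wy": 0, "wz": 3, "jaw": 0},
  {"x": 0, "y": 0, "z": 0, "wx": 0, "wy": 0, "wz": 3, "jaw": 0},
  {"x": 0, "y": 0, "z": 0, "wx": 0, "wy": 0, "wz": 3, "jaw": 0},
  {"x": 0, "y": 0, "z": 0, "wx": 0, "wy": 0, "wz": 3, "jaw": 0},
])

```text
t: 21.85
ee_pos: [0.5603, 0.0084, 0.3571]
tcp_rot: [1.037, 2.965, 0.004]
contact_force: [-0.3, 0.2, -1.7]
opening: 0.015
```

```bash
python3 -c "
from h import *
go(.563,0,.355,80)"
```

```text
t 21.85 pos [0.5603 0.0084 0.3571] tool-x ang 141.4 shift cm [-0.74 -0.49  0.21] turn [ 0.1 -0.1 61.4] open 0.0150 F [-0.3  0.2 -1.7]
 dist 0.9 cm; shift after the turn: [-0.78  0.41  0.21]
```

Request:
servo_tool([
  {"x": 0, "y": 0, "z": 0, "wx": 0, "wy": 0, "wz": 3, "jaw": 0},
  {"x": 0, "y": 0, "z": 0, "wx": 0, "wy": 0, "wz": 3, "jaw": 0},
  {"x": 0, "y": 0, "z": 0, "wx": 0, "wy": 0, "wz": 3, "jaw": 0},
  {"x": 0, "y": 0, "z": 0, "wx": 0, "wy": 0, "wz": 3, "jaw": 0},
  {"x": 0, "y": 0, "z": 0, "wx": 0, "wy": 0, "wz": 3, "jaw": 0},
  {"x": 0, "y": 0, "z": 0, "wx": 0, "wy": 0, "wz": 3, "jaw": 0},
  {"x": 0, "y": 0, "z": 0, "wx": 0, "wy": 0, "wz": 3, "jaw": 0},
  {"x": 0, "y": 0, "z": 0, "wx": 0, "wy": 0, "wz": 3, "jaw": 0},
  {"x": 0, "y": 0, "z": 0, "wx": 0, "wy": 0, "wz": 3, "jaw": 0},
  {"x": 0, "y": 0, "z": 0, "wx": 0, "wy": 0, "wz": 3, "jaw": 0},
])

```text
t: 22.68
ee_pos: [0.5598, 0.0105, 0.3564]
tcp_rot: [-1.809, -2.563, -0.006]
contact_force: [-0.7, -0.1, -1.6]
opening: 0.0151
```

Request:
servo_tool([
  {"x": 0, "y": 0, "z": 0, "wx": 0, "wy": 0, "wz": 3, "jaw": 0},
  {"x": 0, "y": 0, "z": 0, "wx": 0, "wy": 0, "wz": 3, "jaw": 0},
  {"x": 0, "y": 0, "z": 0, "wx": 0, "wy": 0, "wz": 3, "jaw": 0},
  {"x": 0, "y": 0, "z": 0, "wx": 0, "wy": 0, "wz": 3, "jaw": 0},
  {"x": 0, "y": 0, "z": 0, "wx": 0, "wy": 0, "wz": 3, "jaw": 0},
  {"x": 0, "y": 0, "z": 0, "wx": 0, "wy": 0, "wz": 3, "jaw": 0},
  {"x": 0, "y": 0, "z": 0, "wx": 0, "wy": 0, "wz": 3, "jaw": 0},
  {"x": 0, "y": 0, "z": 0, "wx": 0, "wy": 0, "wz": 2, "jaw": 0},
  {"x": 0, "y": 0, "z": 0, "wx": 0, "wy": 0, "wz": 1, "jaw": 0},
  {"x": 0, "y": 0, "z": 0, "wx": 0, "wy": 0, "wz": 0, "jaw": 0},
])

```text
t: 23.52
ee_pos: [0.5594, 0.0125, 0.3556]
tcp_rot: [-2.329, -2.095, -0.005]
contact_force: [-0.3, 0.5, -2.3]
opening: 0.0155
```

```bash
python3 -c "
from h import *
go(.563,0,.35,80)"
```

```text
t 23.52 pos [0.5594 0.0125 0.3556] tool-x ang 83.9 shift cm [-1.21  0.49  0.55] turn [-0.3 -0.5  3.9] open 0.0155 F [-0.3  0.5 -2.3]
 dist 1.4 cm; shift after the turn: [-1.17  0.57  0.56]
```

Request:
servo_tool([
  {"x": -0.15, "y": 0.05, "z": 0.1, "wx": -0.1, "wy": -0.1, "wz": 1, "jaw": 0},
  {"x": -0.3, "y": 0.1, "z": 0.1, "wx": -0.1, "wy": -0.1, "wz": 1.3, "jaw": 0},
  {"x": -0.3, "y": 0.1, "z": 0.1, "wx": 0, "wy": 0, "wz": 1, "jaw": 0},
  {"x": -0.25, "y": 0.1, "z": 0.1, "wx": 0, "wy": 0, "wz": 0.4, "jaw": 0},
  {"x": -0.1, "y": 0.1, "z": 0, "wx": 0, "wy": 0, "wz": 0, "jaw": 0},
  {"x": 0, "y": 0, "z": 0, "wx": 0, "wy": 0, "wz": 0, "jaw": 0},
  {"x": 0, "y": 0, "z": 0, "wx": 0, "wy": 0, "wz": 0, "jaw": 0},
  {"x": 0, "y": 0, "z": 0, "wx": 0, "wy": 0, "wz": 0, "jaw": 0},
])

```text
t: 24.18
ee_pos: [0.5626, -0.0006, 0.3508]
tcp_rot: [-2.406, -2.015, -0.004]
contact_force: [0.6, -0.2, -1.7]
opening: 0.0151
```

```bash
python3 -c "
from h import *
go(.563,0,.35,80)"; python3 m5.py .563 .001 scene wrist top; python3 -c "
from h import *
s=snap('scene');i=s['image'][150:290,190:340];cv2.imwrite('pics/9.png',cv2.resize(i,None,fx=4,fy=4,interpolation=cv2.INTER_CUBIC))"
```

```text
t 24.18 pos [ 0.5626 -0.0006  0.3508] tool-x ang 79.9 shift cm [0.06 0.03 0.08] turn [-0.1 -0.3 -0.1] open 0.0151 F [ 0.6 -0.2 -1.7]
 dist 0.1 cm; shift after the turn: [0.06 0.03 0.08]
scene floor z0 0.1026 cone 7.5 deg tilt x 0.3 y 0.6 deg 538
 ball px 262.5 203.3 pt at centre height [0.5636 0.0033 0.1166] 35
 lip [ 0.6507 -0.0136  0.1213] 97
wrist floor z0 0.1030 cone 7.2 deg tilt x -0.0 y 0.6 deg 11472
 lip [ 0.6498 -0.013   0.1218] 1884
top floor z0 0.1015 cone 8.2 deg tilt x -0.2 y 0.4 deg 269
```

View pics/9.png

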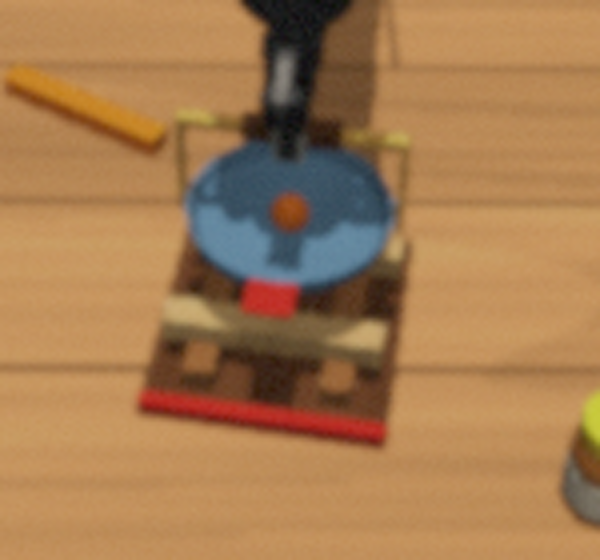

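The dish hangs level over the stand, with the ball in its middle at (290,212), the red lip at (270,298) toward the red edge, and both slats in place. Handing in.

```bash
python3 -c "
from h import *
print(abs(r.sense()['qd']).max()); r.job_done()"
```

```text
0.004542841531366327
the job is handed in; nothing more can be done
```

Both slats are on the bands and the dish is held level over the middle of the stand. I handed the job in at about 24 s of the 72 s; it reports no verdict.

- **Slats:** measured after release, they sat at stand x of about +46 and -44 mm, against ±45 mm wanted. They were 2–3 mm off lengthwise, at 80° in the picture as they should be, and flat. I did not measure them again after the dish arrived. The last picture shows the far slat clearly in place; the near one is mostly hidden by the dish.
- **Dish:** it is within about 1 mm of the stand's middle, its floor at z of about 0.102 m, so the foot is roughly 42 mm above the slats. The lip points to the red edge within about 1–2°, and the tilt is at most about 0.7°.
- **Sweet:** about 3–4 mm from the dish's middle, from the scene camera.
- **Bystanders:** I steered clear of everything else on the counter, but did not re-measure those things at the end.

**Disagreements:** The cameras disagreed by up to about 5 mm on positions, for instance on the slats before the grasp and on the sweet after the lift. In the final check the top camera could not see the sweet or the lip, because the arm was in the way.

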